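# Snap the retaining clip onto the spit

### The arm

A 6-joint arm with a two-finger parallel gripper is mounted at the origin on the work surface. World frame = base frame: x ahead of the robot, y to its left, z up, the work surface at z = 0. Lengths are in m, angles in rad, forces in N, time in s.
With the tool pointing down it reaches from about 0.35 to 0.875 m from the base axis. Payload 4.2 kg.
Tool frame: the origin (TCP) lies between the finger pads; the fingertips stand 14 mm ahead of it and the grasp point (between the pads) lies 5 mm behind it; z points along the fingers, y is the line along which they close (so a half turn about z gives the same grasp; the last joint's range is limited). The gripper opens to 87 mm and grips with 3 to 60 N. Pads are 19 mm wide; open, the fingers measure 117 mm over their backs; the gripper's body (75 mm by 190 mm) begins 51 mm behind the grasp point.
Start: joints at [1.513, 0.385, 0.008, 0, -1.194, -0.259], TCP at [0.195, 0.594, 0.237] pointing down, gripper open.
Joint ranges: [-3.14, 3.14], [-1.21, 2.06], [-1.07, 1.41], [-3.16, 2.05], [-2.99, -0.16], [-3.1, 3.1]. Speed limits (rad/s): [2.79, 2.79, 3.14, 3.14, 3.14, 3.14].

### API

Orientations are given as a unit quaternion [x, y, z, w].
In Python, from rig import get_state, get_image, finish_job gives the robot as it stands. The module is installed in compiled form; this text tells all that it offers.
- The arm moves only by the tool drive_tool, never from a script. Its arguments are lists of equal length, an entry for each row: "offset": the shift along the tool's x, y, z in mm, a list of three; "spin": the turn about the tool's z in degrees; "gripper": the closure in counts, from 0 (fully open) to 255 (shut). In form: {"offset": [[tx, ty, tz], ...], "spin": [spin, ...], "gripper": [gripper, ...]}. A call has exactly 5 rows; each row shifts and turns the commanded pose from where the row before left it, along the tool's axes as they then stand; what a row does not reach is not made up. A row lasts 1/12 s, in which the tool goes at most 41.7 mm and 7.16 degrees, less where a joint would pass 70% of its speed; a pose out of reach is approached as far as the arm can. A call with a gripper value outside its range is refused whole. The fingers move at their own pace and stop on an object; "grip_force" is the grip in N (left out, the last holds). Time passes only in rows, so rows that do not move let the fingers close, or fill a call up. It gives the time, the measured TCP pose, the force, the opening and the grip force at its end, in the units of the state.
- get_state(): the state, without advancing time (a new reading comes with each control period).
- get_image(name): name is "scene" or "top"; returns a dict with "frame" (480x640x3 uint8, blue, green, red), "fx", "fy", "cx", "cy" (pixels), "world_to_cam" (4x4, takes a point from world to camera coordinates). Camera axes: x right, y down, z forward; pixel columns grow to the right and rows downward; lengths in m; the calibration is good to about 2 mm. A picture is of the moment at which its call begins. There is no depth.
- finish_job(): hands the job in; it is judged then, once.
The state is a dict: "clock": time; "joint_pos": joint angles; "joint_velocities": joint speeds; "joint_efforts": joint torques, N m; "tcp_pos": TCP position; "ee_rot": TCP orientation; "ft_force": force on the tool from outside, world axes, zero at the start; "wrist_torque": the same for the moment, N m; "finger_gap": finger opening in m; "finger_force": force on a finger pad.
Only numpy, scipy, OpenCV 4.12 (cv2) and the standard library are available. Lean on these libraries where they do the work, as an engineer would, in place of code of your own. Each camera call takes 0.05 s, during which the arm holds its last target. There are 200 camera calls.

### The job

The spit of the table-top roaster has been laid in its bearings: keep it from walking out by fitting its spring clip. Take up the loose clip, find the narrow neck turned in the spit's free end, and press the clip down over the neck until it snaps fully home, then let go of it. The clip goes on only at the neck and with a moderate push: never press it with more than about 2.5 kg (25 N), and leave the other kitchen things where they are.

Things in the scene. Friction and masses are not known exactly. Their poses are not given: they have to be found in the camera images.
- roaster: Fixed table-top spit roaster: steel drip tray 240 wide, 600 long, rim 70 mm high, a bearing plate (160 wide, 5 thick) upright at each end, grey motor box beyond the far one. A round steel spit, diameter 28, lies level in the plates. Origin: on the table below the spit's axis, at the near plate's outer face; z up, y along the spit to the motor, -y outwards to the spit's free end.
- bearing (a point): Point on the spit's axis at the near plate's outer face, 150 mm above the table (plate top 11 mm higher); axes as the roaster's. A square-shouldered neck, diameter 20, 17 long, is turned in the spit outside the plate, then 24 mm of full bar. The spit slides endwise (20 N friction): the neck's middle lies anywhere 14 to 46 mm out (-y) from here; it must be felt for or seen.
- clip_grip (a point): Centre of the loose clip's black grip, 24 (x) by 14 (y) by 40 mm high, standing on a steel bridge 32 (x) by 14 (y), 5 thick; two sprung jaws reach down from its ends. The clip (55 g, 68 mm high) stands on the table on its lips; this point is 48 mm above its feet. z up along the grip, y along the bore (to lie along the spit), x across the jaws; a half turn about z is the same.
- clip_bore (a point): Middle of the clip's bore, 35 mm below clip_grip, same axes; clip 14 mm wide along y. Lowered on the spit, its lips rest with this point about 19 mm above the spit's axis on the full bar, but 13.5 mm in the neck. There 8 to 14 N straight down spreads the jaws, they snap under the neck, and it is home with this point on the spit's axis, bridge on the neck. On the full bar it will not go on.
- lid: Stainless pan lid with a black-topped knob, 200 mm across, 62 mm high, lying on the table; not part of the job. Origin: centre of its underside.
- jar: Glass seasoning jar, 54 mm across, 85 mm high, standing; not part of the job. Origin: centre of its underside.
- spoon: Serving spoon 260 mm long lying on the table; not part of the job. Its handle points to its -x; origin under its middle.
Mind the look-alikes: they are no part of the job. What is meant by the part that bears clip_grip is not pink, and is the larger of those in its own colour.

How it is judged:
On the way:
1. the clip has been picked up off the table (height (world z) of clip_bore above 0.06 m and contact force between clip and the fingers above 0.5 N), for 0.2 s.
At the end, for the whole second after the job is handed in: The clip is snapped on the spit's neck outside the near bearing plate: the middle of its bore lies on the spit's axis within 2 mm sideways and in height, its bore runs along the spit within 0.15 rad, and it is at rest and let go (x of clip_bore in the frame of roaster between -0.002 and 0.002 m and z of clip_bore in the frame of roaster between 0.148 and 0.152 m and y of clip_bore in the frame of roaster between -0.049 and -0.01 m and angle between the y axis of clip_bore and the y axis of roaster, either way round below 0.15 rad and contact force between clip and the fingers below 0.05 N and linear speed of clip below 0.02 m/s); the robot touches nothing.
It fails at once if the clip bears on the spit or roaster with more than 40 N in all, its jaws' own grip included (reached when it is pushed with over about 30 N) (contact force between clip and roaster above 40 N).
It fails at once if the lid is moved by more than 30 mm (distance of lid from where it was at the start of the episode above 0.03 m).
It fails at once if the jar is moved by more than 30 mm or tipped (distance of jar from where it was at the start of the episode above 0.03 m or angle between jar's own z axis and vertical above 0.5 rad).
It fails at once if the spoon is moved by more than 30 mm (distance of spoon from where it was at the start of the episode above 0.03 m).
It also fails if it takes over 69 s, if anything falls off the work surface, if the arm or the gripper's body presses on something with over 40 N, if the wrist force passes 120 N, or if a joint passes its speed limit or range.

## Working session

There is one attempt and no reset: what is moved stays moved. The work goes in short steps, Python scripts to look and compute and a tool call to move; the robot and the scene stay as the last step left them, time stands still between calls to the robot, and variables do not carry over. Pictures are saved under pics/ and viewed, at most 10 in all, crops included, and the job is handed in when it is done.

Besides the shell and the picture viewer there is one more tool, called after "Call:" in YAML: its name, and indented under it one key for each argument. drive_tool: Moves the arm, as the interface text tells. Its arguments: {"type":"object","properties":{"offset":{"type":"array","items":{"type":"array","items":{"type":"number"}}},"spin":{"type":"array","items":{"type":"number"}},"gripper":{"type":"array","items":{"type":"number"}},"grip_force":{"type":"number"}},"required":["offset","spin","gripper"]}

```bash
mkdir -p pics
cat > h.py <<'E'
import numpy as np,cv2
from rig import *
def snap(n):
    d=get_image(n); np.savez(f'{n}.npz',**{k:np.array(v) for k,v in d.items()}); return d
def ray(n,u,v,z):
    d=np.load(f'{n}.npz'); T=d['world_to_cam']; R=T[:3,:3];c=-R.T@T[:3,3]
    r=R.T@np.array([(u-d['cx'])/d['fx'],(v-d['cy'])/d['fy'],1]); return c+r*(z-c[2])/r[2]
def proj(n,p):
    d=np.load(f'{n}.npz'); q=d['world_to_cam']@np.append(p,1); return float(d['fx']*q[0]/q[2]+d['cx']),float(d['fy']*q[1]/q[2]+d['cy'])
def tri(a,b):
    # a,b: (name,u,v)
    A=[]
    for n,u,v in (a,b):
        d=np.load(f'{n}.npz'); T=d['world_to_cam'][:3]
        x,y=(u-d['cx'])/d['fx'],(v-d['cy'])/d['fy']; A+= [x*T[2]-T[0],y*T[2]-T[1]]
    A=np.array(A); return np.linalg.lstsq(A[:,:3],-A[:,3],rcond=None)[0]
E
python3 - <<'E'
from h import *
for n in('scene','top'):
    d=snap(n); cv2.imwrite(f'pics/{n}0.png',d['frame']); T=d['world_to_cam']; print(n,d['fx'],-T[:3,:3].T@T[:3,3],T[2,:3])
s=get_state(); print(s)
E
```

```text
scene 457.52211302663517 [ 1.1579812  -0.37439344  0.61362756] [-0.74438724  0.22104323 -0.63010121]
top 565.3639201878599 [ 0.52626689 -0.1913914   1.11864857] [ 0.05607827 -0.03313746 -0.99787631]
{'clock': 0.1, 'joint_pos': array([ 1.51258754e+00,  3.85456883e-01,  6.77199533e-03, -4.19438546e-04,
       -1.19399749e+00, -2.58623666e-01]), 'joint_velocities': array([-0.00154322, -0.00218099,  0.00544035, -0.00011124, -0.00011694,
       -0.00169801]), 'joint_efforts': array([-2.33547980e-04, -3.91693640e+01,  1.87933230e+01,  4.23195899e+00,
        1.34301768e-02, -7.97368648e-05]), 'tcp_pos': array([0.19453815, 0.59341994, 0.23558874]), 'ee_rot': array([ 9.87465706e-01, -1.57830770e-01, -9.96162854e-05,  9.57793415e-04]), 'ft_force': array([ 0.98083622, -0.33436057, -0.07384833]), 'wrist_torque': array([ 0.05088272, -0.07841907, -0.03178351]), 'finger_force': 0.0, 'finger_gap': 0.08701375147151505}
```

View pics/scene0.png

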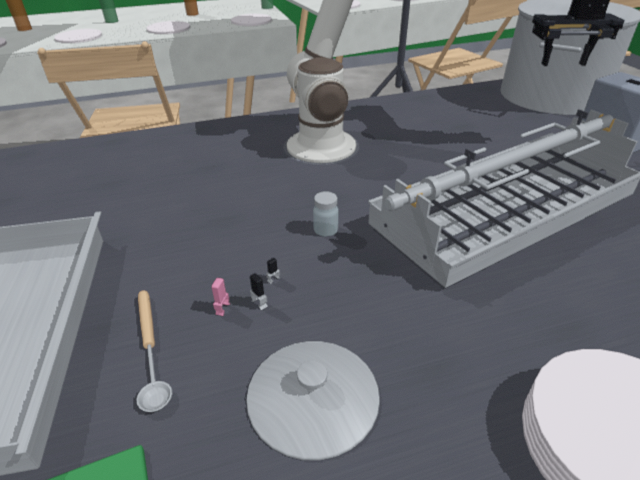

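View pics/top0.png

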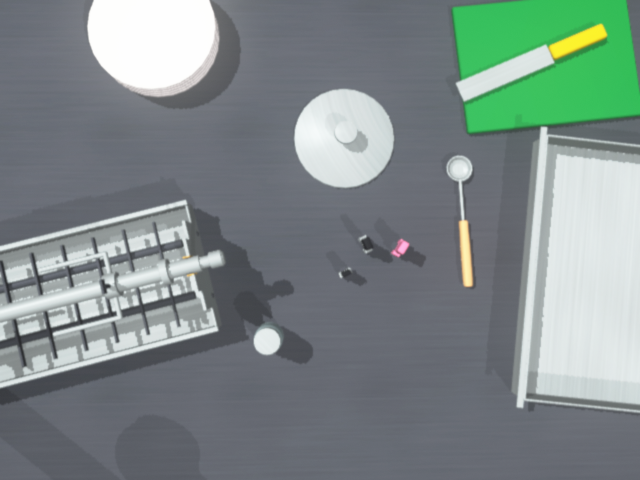

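Scene: the larger black clip is at scene (258,290) / top (366,243), with a small black and a pink look-alike beside it. The spit's free end is at scene (398,198) / top (218,258). I'll zoom in on both.

Run:
```python
from h import *
def crop(n,x,y,w,h,s): return cv2.resize(np.load(n+'.npz')['frame'][y:y+h,x:x+w],None,fx=s,fy=s,interpolation=cv2.INTER_CUBIC)
a=crop('top',335,222,50,37,8);b=crop('scene',235,262,50,37,8)
c=crop('top',160,232,80,60,5);d=crop('scene',375,165,80,60,5)
t=np.zeros((600,800,3),np.uint8)
t[:296,:400]=a;t[:296,400:]=b;t[300:600,:400]=c;t[300:600,400:]=d
cv2.imwrite('pics/c0.png',t)
```

```text
(no output)
```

View pics/c0.png

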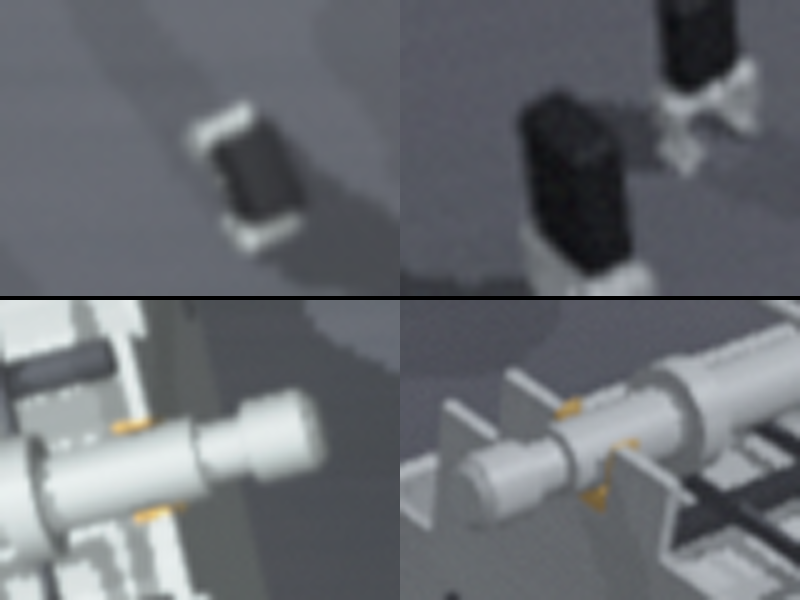

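Run:
```python
from h import *
T=lambda x,y,z:ray('top',160+x/5-.4,232+(y-300)/5-.4,z)
P={k:T(*v,.15) for k,v in dict(bar=(140,473),neck=(222,449),nin=(200,455),nout=(242,443),coll=(276,438)).items()}
for k,v in P.items(): print(k,v.round(4))
d=P['coll']-P['bar']; print('spit yaw(-y dir)',np.degrees(np.arctan2(d[1],d[0])))
S=lambda x,y,z:ray('scene',375+(x-400)/5-.4,165+(y-300)/5-.4,z)
print('scene neck',S(545,475,.15), tri(('top',160+220/5-.4,232+150/5-.4),('scene',375+146/5-.4,165+168/5-.4)))
C=lambda x,y,z:ray('top',335+x/8-.4,222+y/8-.4,z)
print('griptop',C(262,160,.068),'b ends',C(222,125,.028),C(266,232,.028))
e=C(266,232,.028)-C(222,125,.028); print(np.degrees(np.arctan2(e[1],e[0])),np.linalg.norm(e))
# fit overlay
a=cv2.resize(np.load('top.npz')['frame'][212:272,320:400],None,fx=8,fy=8,interpolation=cv2.INTER_CUBIC)
b=cv2.resize(np.load('scene.npz')['frame'][255:315,220:300],None,fx=8,fy=8,interpolation=cv2.INTER_CUBIC)
def draw(c,yaw):
    R=np.array([[np.cos(yaw),-np.sin(yaw)],[np.sin(yaw),np.cos(yaw)]])
    for im,n,ox,oy in((a,'top',320,212),(b,'scene',220,255)):
        for hx,hy,z in((12,7,.068),(16,7,.028)):
            pts=[]
            for sx,sy in((1,1),(1,-1),(-1,-1),(-1,1)):
                q=R@np.array([sx*hx,sy*hy])/1000+c; u,v=proj(n,[*q,z]); pts.append([(u-ox+.5)*8,(v-oy+.5)*8])
            cv2.polylines(im,[np.int32(pts)],True,(0,255,0) if z>.05 else (0,0,255),1)
m=(C(266,232,.028)+C(222,125,.028))/2; g=C(262,160,.068)
c=(m[:2]+g[:2])/2; print(c)
draw(c,np.arctan2(e[1],e[0]))
cv2.imwrite('pics/fit.png',np.hstack([a[:,120:520],b[:,120:520]]))
```

```text
bar [0.5246 0.0114 0.15  ]
neck [ 0.5324 -0.0162  0.15  ]
nin [ 0.5304 -0.0088  0.15  ]
nout [ 0.5343 -0.023   0.15  ]
coll [ 0.5359 -0.0345  0.15  ]
spit yaw(-y dir) -76.14808706992946
scene neck [ 0.53708012 -0.01738946  0.15      ] [ 0.53221348 -0.01504312  0.14947762]
griptop [ 0.5661011  -0.30406803  0.068     ] b ends [ 0.57619897 -0.29878743  0.028     ] [ 0.55018997 -0.30904247  0.028     ]
-158.4812726682413 0.027957717680327537
[ 0.56464779 -0.30399149]
```

View pics/fit.png

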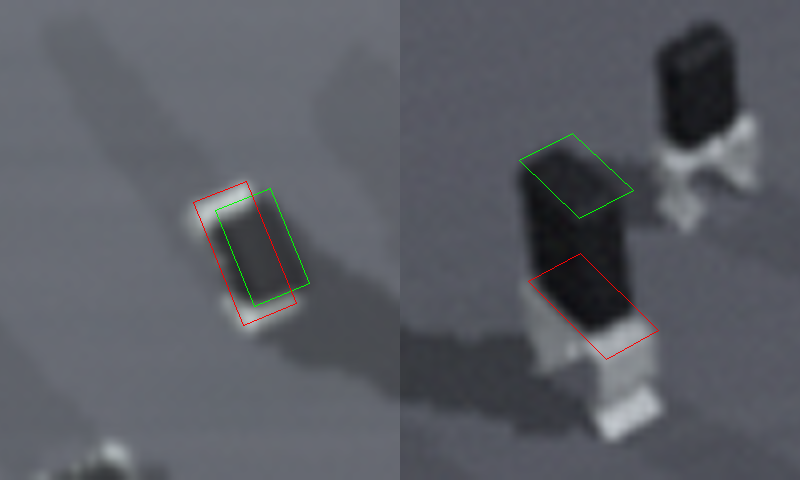

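The fit is about 1 mm low in x and needs about 4° more yaw, giving clip centre ≈ (0.563, -0.304), with its x axis at 25°. The neck is visible at ≈ (0.532, -0.016). I'm moving towards the clip.

Call:
drive_tool:
  offset:
    - [26, 30.5, 0]
    - [26, 30.5, 0]
    - [26, 30.5, 0]
    - [26, 30.5, 0]
    - [26, 30.5, 0]
  spin: [0, 0, 0, 0, 0]
  gripper: [120, 120, 120, 120, 120]
  grip_force: 40

```text
clock: 0.52
tcp_pos: [0.2709, 0.4064, 0.2361]
ee_rot: [0.988, -0.157, -0.0, 0.0]
ft_force: [0.7, 0.1, 0.3]
finger_gap: 0.0613
finger_force: 0.0
```

Call:
drive_tool:
  offset:
    - [26, 30.5, 0]
    - [26, 30.5, 0]
    - [26, 30.5, 0]
    - [26, 30.5, 0]
    - [26, 30.5, 0]
  spin: [0, 0, 0, 0, 0]
  gripper: [120, 120, 120, 120, 120]

```text
clock: 0.93
tcp_pos: [0.3467, 0.221, 0.2365]
ee_rot: [0.988, -0.157, -0.0, -0.0]
ft_force: [0.3, 0.2, -0.6]
finger_gap: 0.0458
finger_force: 0.0
```

Call:
drive_tool:
  offset:
    - [26, 30.5, 0]
    - [26, 30.5, 0]
    - [26, 30.5, 0]
    - [26, 30.5, 0]
    - [26, 30.5, 0]
  spin: [0, 0, 0, 0, 0]
  gripper: [120, 120, 120, 120, 120]

```text
clock: 1.35
tcp_pos: [0.4227, 0.0356, 0.2366]
ee_rot: [0.988, -0.158, 0.0, -0.0]
ft_force: [1.4, 0.9, 0.1]
finger_gap: 0.046
finger_force: 0.0
```

Call:
drive_tool:
  offset:
    - [26, 30.5, 0]
    - [26, 30.5, 0]
    - [26, 30.5, 0]
    - [26, 30.5, 0]
    - [26, 30.5, 0]
  spin: [0, 0, 0, 0, 0]
  gripper: [120, 120, 120, 120, 120]

```text
clock: 1.77
tcp_pos: [0.4988, -0.1498, 0.2362]
ee_rot: [0.987, -0.158, -0.0, -0.0]
ft_force: [0.9, 0.7, -0.2]
finger_gap: 0.0461
finger_force: 0.0
```

Call:
drive_tool:
  offset:
    - [0, 0, 0]
    - [0, 0, 0]
    - [0, 0, 0]
    - [0, 0, 0]
    - [0, 0, 0]
  spin: [7, 7, 7, 7, 7]
  gripper: [120, 120, 120, 120, 120]

```text
clock: 2.18
tcp_pos: [0.4984, -0.148, 0.2359]
ee_rot: [0.893, -0.45, -0.001, 0.0]
ft_force: [0.1, -0.3, 0.3]
finger_gap: 0.046
finger_force: 0.0
```

Call:
drive_tool:
  offset:
    - [0, 0, 0]
    - [0, 0, 0]
    - [0, 0, 0]
    - [0, 0, 0]
    - [0, 0, 0]
  spin: [6, 6, 0, 0, 0]
  gripper: [120, 120, 120, 120, 120]

```text
clock: 2.6
tcp_pos: [0.4986, -0.1477, 0.2363]
ee_rot: [0.843, -0.537, -0.0, 0.0]
ft_force: [0.0, -0.2, 0.4]
finger_gap: 0.0465
finger_force: 0.0
```

```bash
cat >> h.py <<'E'
from scipy.spatial.transform import Rotation as Ro
def to(p,yaw=None):
    s=get_state(); R=Ro.from_quat(s['ee_rot']).as_matrix(); e=R.T@(np.array(p)-s['tcp_pos'])*1000
    y=np.degrees(np.arctan2(R[1,1],R[0,1])); print('t',s['clock'],'tcp',s['tcp_pos'].round(4),'tool d mm',e.round(1),'yaw tool y',y.round(2),'tilt',R[:,2].round(3),'F',s['ft_force'].round(2),'gap',round(s['finger_gap'],4),s['finger_force'],'j',s['joint_pos'].round(2))
E
python3 -c "
from h import *
to([.5633,-.304,.055])"
```

```text
t 2.6 tcp [ 0.4986 -0.1477  0.2363] tool d mm [169.    7.3 181.3] yaw tool y -155.02 tilt [-0.  0. -1.] F [ 0.04 -0.2   0.45] gap 0.0465 0.0 j [ 0.02  0.21 -0.25 -0.   -1.12  0.41]
```

Call:
drive_tool:
  offset:
    - [33.8, 1.5, 0]
    - [33.8, 1.5, 0]
    - [33.8, 1.5, 0]
    - [33.8, 1.4, 0]
    - [33.8, 1.4, 0]
  spin: [0, 0, 0, 0, 0]
  gripper: [120, 120, 120, 120, 120]

```text
clock: 3.02
tcp_pos: [0.5636, -0.3056, 0.2364]
ee_rot: [0.843, -0.538, -0.0, 0.0]
ft_force: [0.8, 0.4, -0.3]
finger_gap: 0.0461
finger_force: 0.0
```

Call:
drive_tool:
  offset:
    - [0, 0, 40]
    - [0, 0, 40]
    - [0, 0, 40]
    - [0, 0, 15]
    - [0, 0, 0]
  spin: [0, 0, 0, 0, 0]
  gripper: [120, 120, 120, 120, 120]

```text
clock: 3.43
tcp_pos: [0.5598, -0.3032, 0.0958]
ee_rot: [0.843, -0.538, -0.006, 0.001]
ft_force: [0.2, 0.3, -0.5]
finger_gap: 0.0461
finger_force: 0.0
```

Run:
```python
from h import *
to([.5633,-.304,.05])
snap('scene');snap('top')
f=[cv2.resize(np.load(n+'.npz')['frame'][y:y+100,x:x+66],None,fx=6,fy=6,interpolation=cv2.INTER_CUBIC) for n,x,y in(('scene',225,225),('top',335,195))]
cv2.imwrite('pics/g1.png',np.hstack(f))
```

```text
t 3.4333 tcp [ 0.5598 -0.3032  0.0958] tool d mm [ 2.6 -3.2 45.7] yaw tool y -155.13 tilt [-0.011  0.004 -1.   ] F [ 0.24  0.33 -0.52] gap 0.0461 0.0 j [-0.24  0.53 -0.13 -0.   -0.92  0.68]
```

View pics/g1.png

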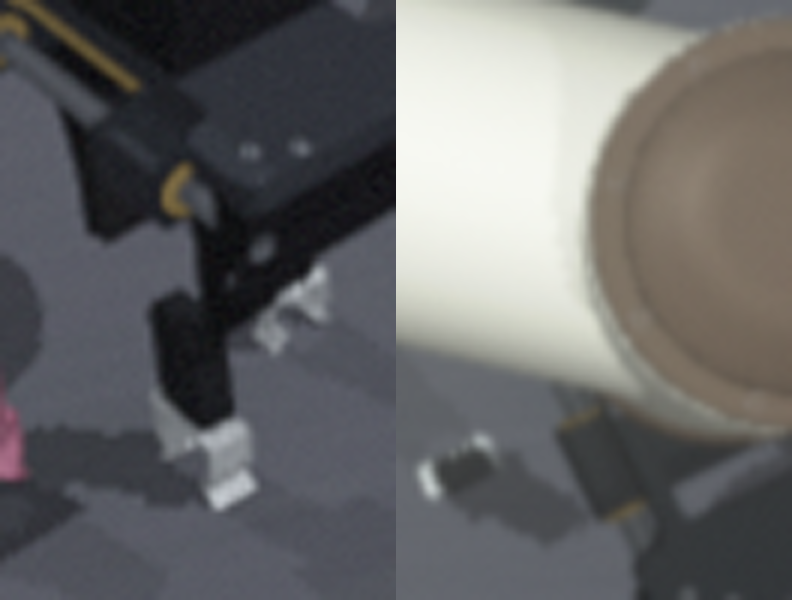

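The fingers straddle the grip as seen in the scene view: left finger at (100,230), right finger in front of the grip at (215,280). The top view is hidden by the arm. I'll let the arm settle and re-measure.

Call:
drive_tool:
  offset:
    - [0, 0, 0]
    - [0, 0, 0]
    - [0, 0, 0]
    - [0, 0, 0]
    - [0, 0, 0]
  spin: [0, 0, 0, 0, 0]
  gripper: [120, 120, 120, 120, 120]

```text
clock: 3.95
tcp_pos: [0.5635, -0.3042, 0.1025]
ee_rot: [0.843, -0.538, 0.001, -0.0]
ft_force: [0.4, -0.4, -0.4]
finger_gap: 0.0463
finger_force: 0.0
```

```bash
python3 -c "
from h import *
to([.5633,-.304,.05])
# tips of fingers (closing y, +-gap/2+~8mm) proj for check
print(proj('scene',[.5633,-.304,.068]))"
```

```text
t 3.95 tcp [ 0.5635 -0.3042  0.1025] tool d mm [-0.3  0.2 52.5] yaw tool y -155.14 tilt [ 0.002 -0.    -1.   ] F [ 0.4  -0.37 -0.41] gap 0.0463 0.0 j [-0.24  0.53 -0.12  0.   -0.92  0.68]
(256.349310823023, 275.9461306783601)
```

The projected grip top (256,276) matches the picture. Descending and gripping.

Call:
drive_tool:
  offset:
    - [0, 0, 20]
    - [0, 0, 20]
    - [0, 0, 12]
    - [0, 0, 0]
    - [0, 0, 0]
  spin: [0, 0, 0, 0, 0]
  gripper: [120, 120, 120, 120, 120]

```text
clock: 4.37
tcp_pos: [0.563, -0.3043, 0.0492]
ee_rot: [0.843, -0.538, -0.001, 0.0]
ft_force: [-0.4, 0.9, 0.2]
finger_gap: 0.0463
finger_force: 0.0
```

Call:
drive_tool:
  offset:
    - [0, 0, 0]
    - [0, 0, 0]
    - [0, 0, 0]
    - [0, 0, 0]
    - [0, 0, 0]
  spin: [0, 0, 0, 0, 0]
  gripper: [220, 220, 220, 220, 220]

```text
clock: 4.78
tcp_pos: [0.5635, -0.3043, 0.0503]
ee_rot: [0.843, -0.538, 0.001, -0.0]
ft_force: [-0.3, -0.9, 1.1]
finger_gap: 0.0237
finger_force: 40.0
```

Call:
drive_tool:
  offset:
    - [0, 0, 0]
    - [0, 0, 0]
    - [0, 0, -10]
    - [0, 0, -20]
    - [0, 0, -30]
  spin: [0, 0, 0, 0, 0]
  gripper: [220, 220, 220, 220, 220]

```text
clock: 5.2
tcp_pos: [0.561, -0.3034, 0.1074]
ee_rot: [0.842, -0.539, -0.004, 0.001]
ft_force: [0.8, 0.1, -1.3]
finger_gap: 0.0237
finger_force: 40.0
```

Call:
drive_tool:
  offset:
    - [0, 0, -40]
    - [0, 0, -40]
    - [0, 0, -40]
    - [0, 0, -10]
    - [0, 0, 0]
  spin: [0, 0, 0, 0, 0]
  gripper: [220, 220, 220, 220, 220]

```text
clock: 5.62
tcp_pos: [0.5649, -0.3049, 0.2453]
ee_rot: [0.843, -0.538, 0.005, -0.001]
ft_force: [-0.5, -0.1, -0.9]
finger_gap: 0.0239
finger_force: 40.0
```

Run:
```python
from h import *
to([.5324,-.0162,.24])
snap('scene');snap('top')
T=np.load('top.npz')['frame'];S=np.load('scene.npz')['frame']
p=get_state()['tcp_pos']; u,v=proj('scene',p); print(u,v)
x,y=int(u)-33,int(v)-40
f=[cv2.resize(i,(396,600),interpolation=cv2.INTER_CUBIC) for i in(S[y:y+100,x:x+66],T[205:305,170:236])]
cv2.imwrite('pics/g2.png',np.hstack(f))
```

```text
t 5.6167 tcp [ 0.5649 -0.3049  0.2453] tool d mm [-275.7  -91.8    4. ] yaw tool y -155.13 tilt [ 0.01  -0.003 -1.   ] F [-0.52 -0.14 -0.86] gap 0.0239 39.999596094712615 j [-0.24  0.4   0.06  0.   -1.22  0.68]
245.49925010914427 192.7379949086691
```

View pics/g2.png

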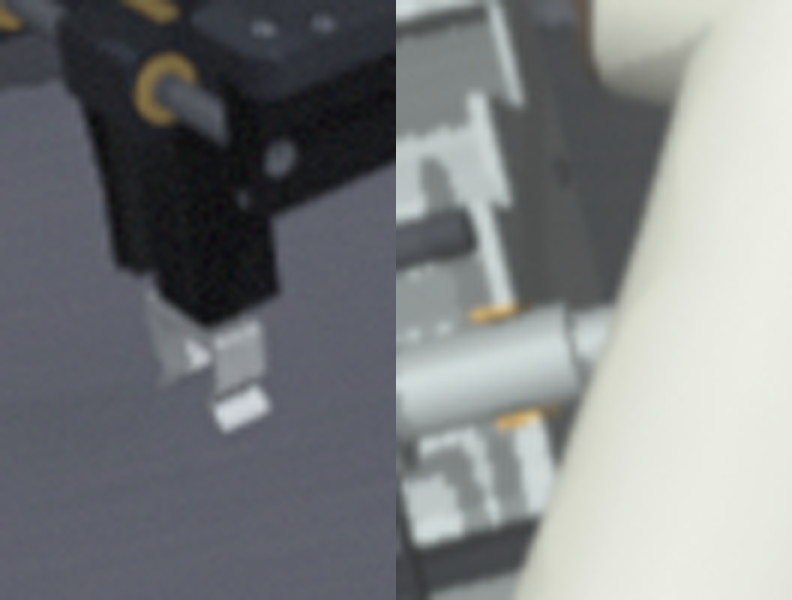

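The clip is held upright in the fingers (feet at scene-crop (240,415)). I'll refine the neck position from the first top picture, rectified along the spit axis.

Run:
```python
from h import *
im=cv2.imread('pics/top0.png')
o=np.array([.5324,-.0162]); a=np.radians(-76.15); d=np.array([np.cos(a),np.sin(a)]); n=np.array([-d[1],d[0]])
s=np.arange(-60,50,.2); t=np.arange(-25,25,.2)
m=np.zeros((len(t),len(s),2),np.float32)
for i,ti in enumerate(t):
    for j,sj in enumerate(s):
        m[i,j]=proj('top',[*(o+(d*sj+n*ti)/1000),.15])
w=cv2.remap(im,m,None,cv2.INTER_CUBIC)
g=cv2.cvtColor(w,cv2.COLOR_BGR2GRAY).astype(float)
np.save('w.npy',g)
for s0 in range(-24,26,2):
    c=g[:,int((s0+60)/.2)-3:int((s0+60)/.2)+4].mean(1); q=np.gradient(cv2.GaussianBlur(c[:,None],(1,9),0).ravel())
    A=(t<-6);B=(t>6); lo=t[A][np.argmax(np.abs(q[A]))];hi=t[B][np.argmax(np.abs(q[B]))]
    print(s0,round(lo,1),round(hi,1),'mid',round((lo+hi)/2,2),'w',round(hi-lo,1))
w=cv2.resize(w,None,fx=1.45,fy=2)
for k in range(-60,50,10): cv2.line(w,(int((k+60)/.2*1.45),0),(int((k+60)/.2*1.45),12),(0,0,255),1)
cv2.imwrite('pics/w.png',w)
```

```text
-24 -14.4 15.2 mid 0.4 w 29.6
-22 -11.4 11.8 mid 0.2 w 23.2
-20 -11.8 12.8 mid 0.5 w 24.6
-18 -12.2 12.6 mid 0.2 w 24.8
-16 -12.6 13.6 mid 0.5 w 26.2
-14 -13.2 13.2 mid -0.0 w 26.4
-12 -13.6 12.8 mid -0.4 w 26.4
-10 -12.6 13.6 mid 0.5 w 26.2
-8 -14.4 6.2 mid -4.1 w 20.6
-6 -8.6 9.8 mid 0.6 w 18.4
-4 -8.8 9.0 mid 0.1 w 17.8
-2 -9.4 8.4 mid -0.5 w 17.8
0 -8.2 9.4 mid 0.6 w 17.6
2 -8.8 9.2 mid 0.2 w 18.0
4 -9.2 8.6 mid -0.3 w 17.8
6 -9.6 9.6 mid -0.0 w 19.2
8 -10.2 9.4 mid -0.4 w 19.6
10 -12.6 12.2 mid -0.2 w 24.8
12 -13.0 13.6 mid 0.3 w 26.6
14 -13.6 13.2 mid -0.2 w 26.8
16 -14.0 13.8 mid -0.1 w 27.8
18 -13.0 13.6 mid 0.3 w 26.6
20 -13.4 13.4 mid -0.0 w 26.8
22 -13.8 12.8 mid -0.5 w 26.6
24 -14.2 13.8 mid -0.2 w 28.0
```

View pics/w.png

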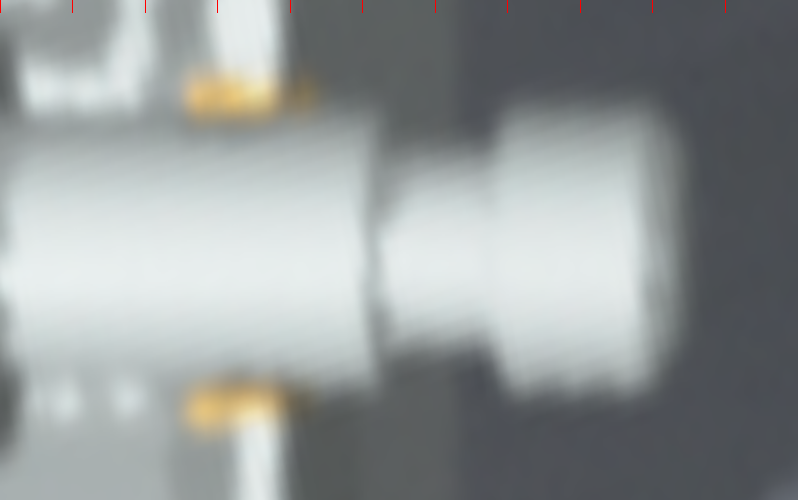

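Inner shoulder is at s≈-8.1, outer at ≈+8.6, and the bar end at ≈33.1, so the neck middle is at s≈0.4 mm, lateral ≈0. The plate is about 21 mm inward. Target ≈ (0.5325, -0.0166).

Call:
drive_tool:
  offset:
    - [-30, -10, 0]
    - [-34, -11, 0]
    - [-34, -11, 0]
    - [-34, -11, 0]
    - [-34, -11, 0]
  spin: [0, 0, 0, 0, 0]
  gripper: [220, 220, 220, 220, 220]

```text
clock: 6.13
tcp_pos: [0.5407, -0.1294, 0.237]
ee_rot: [0.842, -0.539, -0.002, 0.001]
ft_force: [0.5, 0.2, -0.2]
finger_gap: 0.0238
finger_force: 40.0
```

Call:
drive_tool:
  offset:
    - [-34, -11, 0]
    - [-34, -11, 0]
    - [-25, -10, 0]
    - [-15, -6, 0]
    - [0, 0, 0]
  spin: [0, 0, 0, 0, 5]
  gripper: [220, 220, 220, 220, 220]

```text
clock: 6.55
tcp_pos: [0.5301, -0.0142, 0.2374]
ee_rot: [0.819, -0.574, -0.002, 0.001]
ft_force: [-0.5, -0.9, -1.5]
finger_gap: 0.0235
finger_force: 40.0
```

Call:
drive_tool:
  offset:
    - [0, 0, 0]
    - [0, 0, 0]
    - [0, 0, 0]
    - [0, 0, 0]
    - [0, 0, 0]
  spin: [6, 0, 0, 0, 0]
  gripper: [220, 220, 220, 220, 220]

```text
clock: 6.97
tcp_pos: [0.5312, -0.0172, 0.2388]
ee_rot: [0.787, -0.616, -0.0, 0.001]
ft_force: [-0.5, 0.1, -1.2]
finger_gap: 0.0239
finger_force: 40.0
```

```bash
python3 -c "
from h import *
to([.5325,-.0166,.215])"
```

```text
t 6.9667 tcp [ 0.5312 -0.0172  0.2388] tool d mm [-0.3 -1.4 23.8] yaw tool y -166.1 tilt [-0.001 -0.    -1.   ] F [-0.49  0.09 -1.21] gap 0.0239 39.99950570985675 j [ 0.27  0.22 -0.22 -0.   -1.13 -0.03]
```

Call:
drive_tool:
  offset:
    - [-0.3, -1.4, 10]
    - [0, 0, 10]
    - [0, 0, 6]
    - [0, 0, 0]
    - [0, 0, 0]
  spin: [0, 0, 0, 0, 0]
  gripper: [220, 220, 220, 220, 220]

```text
clock: 7.38
tcp_pos: [0.5325, -0.0165, 0.2127]
ee_rot: [0.787, -0.617, -0.0, 0.001]
ft_force: [0.5, -1.2, 0.0]
finger_gap: 0.0241
finger_force: 40.0
```

Run:
```python
from h import *
to([.5325,-.0166,.2055])
snap('scene');S=np.load('scene.npz')['frame']
cv2.imwrite('pics/s3.png',cv2.resize(S[150:225,370:470],(800,600),interpolation=cv2.INTER_CUBIC))
```

```text
t 7.3833 tcp [ 0.5325 -0.0165  0.2127] tool d mm [ 0.2 -0.   7.2] yaw tool y -166.14 tilt [-0.002 -0.001 -1.   ] F [ 0.49 -1.19  0.04] gap 0.0241 39.9996589589864 j [ 0.27  0.25 -0.25  0.   -1.07 -0.03]
```

View pics/s3.png

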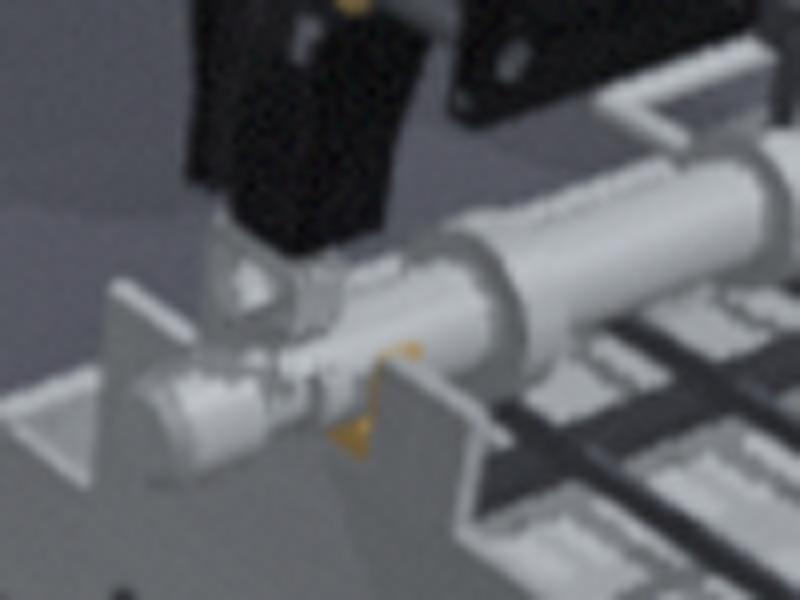

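The clip stands just over the neck, its lips at (230–320,340–380) with the collar left at (200,420). I'll descend in small steps and feel for contact.

Call:
drive_tool:
  offset:
    - [0, 0, 3]
    - [0, 0, 2]
    - [0, 0, 1.5]
    - [0, 0, 1]
    - [0, 0, 0]
  spin: [0, 0, 0, 0, 0]
  gripper: [220, 220, 220, 220, 220]
  grip_force: 60

```text
clock: 7.85
tcp_pos: [0.5327, -0.0163, 0.2059]
ee_rot: [0.787, -0.617, -0.0, 0.0]
ft_force: [-0.3, 0.1, 0.0]
finger_gap: 0.0233
finger_force: 60.0
```

Call:
drive_tool:
  offset:
    - [0, 0, 0.7]
    - [0, 0, 0.7]
    - [0, 0, 0.6]
    - [0, 0, 0]
    - [0, 0, 0]
  spin: [0, 0, 0, 0, 0]
  gripper: [220, 220, 220, 220, 220]

```text
clock: 8.27
tcp_pos: [0.5328, -0.0163, 0.204]
ee_rot: [0.787, -0.617, -0.0, 0.0]
ft_force: [0.5, -0.2, -0.6]
finger_gap: 0.0233
finger_force: 60.0
```

Call:
drive_tool:
  offset:
    - [0, 0, 0.6]
    - [0, 0, 0.6]
    - [0, 0, 0.6]
    - [0, 0, 0]
    - [0, 0, 0]
  spin: [0, 0, 0, 0, 0]
  gripper: [220, 220, 220, 220, 220]

```text
clock: 8.68
tcp_pos: [0.5328, -0.0163, 0.2022]
ee_rot: [0.787, -0.617, -0.0, 0.0]
ft_force: [0.6, -1.2, -1.1]
finger_gap: 0.0233
finger_force: 60.0
```

Call:
drive_tool:
  offset:
    - [0, 0, 0.5]
    - [0, 0, 0.5]
    - [0, 0, 0]
    - [0, 0, 0]
    - [0, 0, 0]
  spin: [0, 0, 0, 0, 0]
  gripper: [220, 220, 220, 220, 220]

```text
clock: 9.1
tcp_pos: [0.5326, -0.0164, 0.2013]
ee_rot: [0.787, -0.617, -0.0, 0.0]
ft_force: [-1.3, -1.3, 0.9]
finger_gap: 0.0234
finger_force: 60.0
```

In the neck: 5 mm below the full-bar height with no force. Continuing in small steps.

Call:
drive_tool:
  offset:
    - [0, 0, 0.5]
    - [0, 0, 0.5]
    - [0, 0, 0]
    - [0, 0, 0]
    - [0, 0, 0]
  spin: [0, 0, 0, 0, 0]
  gripper: [220, 220, 220, 220, 220]

```text
clock: 9.52
tcp_pos: [0.5327, -0.0164, 0.2008]
ee_rot: [0.787, -0.617, 0.0, 0.0]
ft_force: [-3.4, -0.7, 5.5]
finger_gap: 0.0235
finger_force: 60.0
```

Call:
drive_tool:
  offset:
    - [0, 0, 0.4]
    - [0, 0, 0.4]
    - [0, 0, 0]
    - [0, 0, 0]
    - [0, 0, 0]
  spin: [0, 0, 0, 0, 0]
  gripper: [220, 220, 220, 220, 220]

```text
clock: 9.93
tcp_pos: [0.5328, -0.0164, 0.2004]
ee_rot: [0.787, -0.617, 0.0, 0.0]
ft_force: [-3.3, -0.8, 6.9]
finger_gap: 0.0235
finger_force: 60.0
```

Call:
drive_tool:
  offset:
    - [0, 0.4, 0]
    - [0, 0.4, 0]
    - [0, 0, 0]
    - [0, 0, 0]
    - [0, 0, 0]
  spin: [0, 0, 0, 0, 0]
  gripper: [220, 220, 220, 220, 220]

```text
clock: 10.35
tcp_pos: [0.5326, -0.0165, 0.2004]
ee_rot: [0.787, -0.617, 0.001, -0.001]
ft_force: [-3.0, -0.4, 4.3]
finger_gap: 0.0235
finger_force: 60.0
```

Call:
drive_tool:
  offset:
    - [0, 0, 0.4]
    - [0, 0, 0.4]
    - [0, 0, 0]
    - [0, 0, 0]
    - [0, 0, 0]
  spin: [0, 0, 0, 0, 0]
  gripper: [220, 220, 220, 220, 220]

```text
clock: 10.77
tcp_pos: [0.5326, -0.0165, 0.2001]
ee_rot: [0.787, -0.616, 0.001, -0.001]
ft_force: [-2.8, -0.2, 7.3]
finger_gap: 0.0233
finger_force: 60.0
```

Call:
drive_tool:
  offset:
    - [0, 0.5, 0]
    - [0, 0.5, 0]
    - [0, 0, 0]
    - [0, 0, 0]
    - [0, 0, 0]
  spin: [0, 0, 0, 0, 0]
  gripper: [220, 220, 220, 220, 220]

```text
clock: 11.18
tcp_pos: [0.5323, -0.0166, 0.2001]
ee_rot: [0.787, -0.616, 0.001, -0.001]
ft_force: [-1.5, -0.8, 7.2]
finger_gap: 0.0234
finger_force: 60.0
```

Call:
drive_tool:
  offset:
    - [0, 0, 0.5]
    - [0, 0, 0.5]
    - [0, 0, 0]
    - [0, 0, 0]
    - [0, 0, 0]
  spin: [0, 0, 0, 0, 0]
  gripper: [220, 220, 220, 220, 220]

```text
clock: 11.6
tcp_pos: [0.5324, -0.0166, 0.1996]
ee_rot: [0.787, -0.616, 0.002, -0.001]
ft_force: [-1.1, -1.0, 9.0]
finger_gap: 0.0234
finger_force: 60.0
```

Call:
drive_tool:
  offset:
    - [0, 0.2, 0.5]
    - [0, 0, 0.5]
    - [0, 0, 0.4]
    - [0, 0, 0]
    - [0, 0, 0]
  spin: [0, 0, 0, 0, 0]
  gripper: [220, 220, 220, 220, 220]

```text
clock: 12.02
tcp_pos: [0.5325, -0.0167, 0.1988]
ee_rot: [0.788, -0.616, 0.002, -0.001]
ft_force: [-3.1, -1.2, 11.8]
finger_gap: 0.0235
finger_force: 60.0
```

Call:
drive_tool:
  offset:
    - [0, 0, 0.5]
    - [0, 0, 0.5]
    - [0, 0, 0.4]
    - [0, 0, 0]
    - [0, 0, 0]
  spin: [0, 0, 0, 0, 0]
  gripper: [220, 220, 220, 220, 220]

```text
clock: 12.43
tcp_pos: [0.5325, -0.0168, 0.1973]
ee_rot: [0.788, -0.616, 0.002, -0.001]
ft_force: [-2.5, -0.7, 9.6]
finger_gap: 0.0233
finger_force: 60.0
```

The jaws are spreading. Continuing down.

Call:
drive_tool:
  offset:
    - [0, 0, 0.6]
    - [0, 0, 0.6]
    - [0, 0, 0.6]
    - [0, 0, 0]
    - [0, 0, 0]
  spin: [0, 0, 0, 0, 0]
  gripper: [220, 220, 220, 220, 220]

```text
clock: 12.85
tcp_pos: [0.5324, -0.0167, 0.1946]
ee_rot: [0.787, -0.616, 0.002, -0.001]
ft_force: [-0.6, -0.9, 7.0]
finger_gap: 0.0235
finger_force: 60.0
```

Call:
drive_tool:
  offset:
    - [0, 0, 0.6]
    - [0, 0, 0.6]
    - [0, 0, 0.6]
    - [0, 0, 0]
    - [0, 0, 0]
  spin: [0, 0, 0, 0, 0]
  gripper: [220, 220, 220, 220, 220]

```text
clock: 13.27
tcp_pos: [0.5319, -0.0164, 0.1909]
ee_rot: [0.787, -0.617, 0.001, -0.001]
ft_force: [3.3, -1.1, -1.7]
finger_gap: 0.0237
finger_force: 60.0
```

Call:
drive_tool:
  offset:
    - [0, 0, 0.6]
    - [0, 0, 0.6]
    - [0, 0, 0.6]
    - [0, 0, 0]
    - [0, 0, 0]
  spin: [0, 0, 0, 0, 0]
  gripper: [220, 220, 220, 220, 220]

```text
clock: 13.68
tcp_pos: [0.5316, -0.0165, 0.1891]
ee_rot: [0.787, -0.617, 0.0, -0.001]
ft_force: [5.1, 0.1, -4.0]
finger_gap: 0.0234
finger_force: 60.0
```

Snapping under: the clip now pulls itself down. I'll relax sideways and seat it.

Call:
drive_tool:
  offset:
    - [0, -0.4, 0.5]
    - [0, -0.4, 0.5]
    - [0, 0, 0.5]
    - [0, 0, 0]
    - [0, 0, 0]
  spin: [0, 0, 0, 0, 0]
  gripper: [220, 220, 220, 220, 220]

```text
clock: 14.1
tcp_pos: [0.5317, -0.0165, 0.1878]
ee_rot: [0.787, -0.617, -0.0, -0.0]
ft_force: [4.6, -0.3, -4.5]
finger_gap: 0.023
finger_force: 60.0
```

Call:
drive_tool:
  offset:
    - [0, -0.2, 0.5]
    - [0, -0.1, 0.5]
    - [0, 0, 0.5]
    - [0, 0, 0]
    - [0, 0, 0]
  spin: [0, 0, 0, 0, 0]
  gripper: [220, 220, 220, 220, 220]

```text
clock: 14.52
tcp_pos: [0.5318, -0.0165, 0.1872]
ee_rot: [0.787, -0.617, 0.0, 0.0]
ft_force: [0.7, 0.5, 4.3]
finger_gap: 0.0235
finger_force: 60.0
```

Contact at the expected home height (0.187). One more push, then let go.

Call:
drive_tool:
  offset:
    - [0, 0, 0.6]
    - [0, 0, 0.6]
    - [0, 0, 0.6]
    - [0, 0, 0]
    - [0, 0, 0]
  spin: [0, 0, 0, 0, 0]
  gripper: [220, 220, 220, 220, 220]

```text
clock: 14.93
tcp_pos: [0.5319, -0.0165, 0.187]
ee_rot: [0.787, -0.616, 0.001, -0.0]
ft_force: [-1.9, 2.0, 12.2]
finger_gap: 0.0237
finger_force: 60.0
```

Call:
drive_tool:
  offset:
    - [0, 0, -1]
    - [0, 0, -1]
    - [0, 0, -0.8]
    - [0, 0, 0]
    - [0, 0, 0]
  spin: [0, 0, 0, 0, 0]
  gripper: [220, 220, 220, 220, 220]

```text
clock: 15.35
tcp_pos: [0.5318, -0.0165, 0.1872]
ee_rot: [0.787, -0.617, -0.0, 0.0]
ft_force: [2.1, -0.1, 1.8]
finger_gap: 0.0236
finger_force: 60.0
```

Call:
drive_tool:
  offset:
    - [0, 0, 0]
    - [0, 0, 0]
    - [0, 0, 0]
    - [0, 0, 0]
    - [0, 0, 0]
  spin: [0, 0, 0, 0, 0]
  gripper: [120, 120, 120, 120, 120]

```text
clock: 15.77
tcp_pos: [0.5313, -0.0166, 0.187]
ee_rot: [0.787, -0.617, -0.001, 0.001]
ft_force: [0.3, -0.5, 0.0]
finger_gap: 0.0438
finger_force: 0.0
```

Call:
drive_tool:
  offset:
    - [0, 0, -10]
    - [0, 0, -20]
    - [0, 0, -30]
    - [0, 0, -30]
    - [0, 0, 0]
  spin: [0, 0, 0, 0, 0]
  gripper: [120, 120, 120, 120, 120]

```text
clock: 16.18
tcp_pos: [0.5351, -0.0166, 0.2851]
ee_rot: [0.788, -0.616, 0.005, -0.004]
ft_force: [0.8, 0.5, 0.8]
finger_gap: 0.0464
finger_force: 0.0
```

Call:
drive_tool:
  offset:
    - [-40, 0, 0]
    - [-40, 0, 0]
    - [-30, 0, 0]
    - [0, 0, 0]
    - [0, 0, 0]
  spin: [0, 0, 0, 0, 0]
  gripper: [120, 120, 120, 120, 120]

```text
clock: 16.6
tcp_pos: [0.5053, 0.0916, 0.2782]
ee_rot: [0.788, -0.616, 0.0, -0.0]
ft_force: [0.3, 0.5, 0.1]
finger_gap: 0.0458
finger_force: 0.0
```

Run:
```python
from h import *
to([.5318,-.0165,.187])
snap('scene');S=np.load('scene.npz')['frame'];snap('top');T=np.load('top.npz')['frame']
# home prediction of grip-top centre
for n in('scene','top'): print(n,proj(n,[.532,-.0165,.205]),proj(n,[.532,-.0165,.15]))
f=[cv2.resize(i,(400,600),interpolation=cv2.INTER_CUBIC) for i in(S[145:235,380:440],T[215:305,180:240])]
cv2.imwrite('pics/end.png',np.hstack(f))
```

```text
t 16.6 tcp [0.5053 0.0916 0.2782] tool d mm [111.3   0.5  91.2] yaw tool y -165.98 tilt [ 0.001  0.    -1.   ] F [0.31 0.51 0.05] gap 0.0458 0.0 j [ 0.5   0.16 -0.19  0.   -1.21 -0.25]
scene (406.10410950717005, 171.6893683435549) (402.8088564745586, 198.0597047793213)
top (197.92796913076927, 261.4792425457919) (204.1634977938813, 261.6077315818504)
```

View pics/end.png

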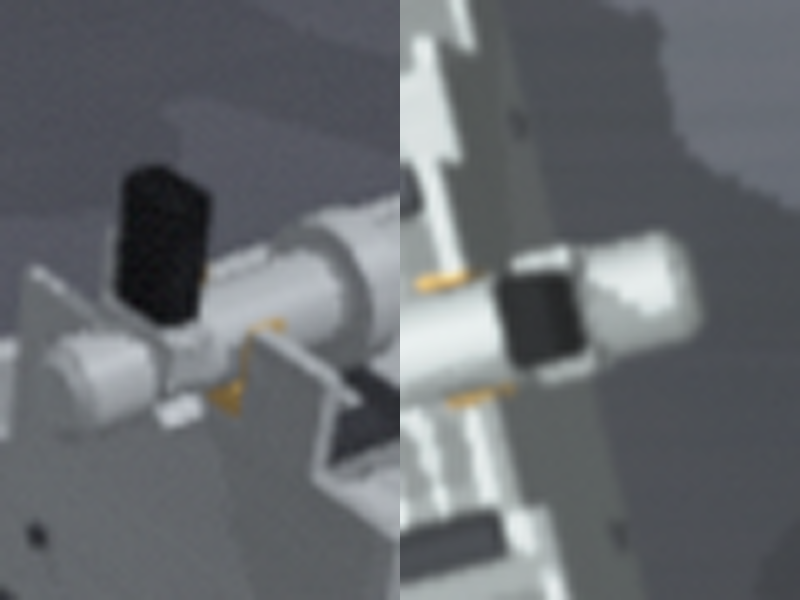

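The clip sits upright in the neck with its lips under the spit. Its grip top at scene (405,172) matches the predicted (406,172), and the gripper is clear. Handing in.

```bash
python3 -c "
from rig import *
print(finish_job())"
```

```text
the job is handed in; nothing more can be done
None
```

The clip is snapped home on the spit's neck, released with the gripper clear, and the job is handed in at about 17 s; the highest push I read was about 12 N, and the judge's verdict was not shown.

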